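# Hang the meter on the test stand

### The arm

A 6-joint arm with a two-finger parallel gripper is mounted at the origin on the work surface. World frame = base frame: x ahead of the robot, y to its left, z up, the work surface at z = 0. Lengths are in m, angles in degrees, forces in N, time in s.
With the tool pointing down it reaches from about 0.4 to 0.825 m from the base axis. Payload 7 kg.
Tool frame: the origin (TCP) lies on the centre line of the jaws, within the pads' length; the fingertips stand 19 mm ahead of it and the grasp point (between the pads) is the TCP (r.tip_extent is the distance from the TCP to the fingertips, in m); z points along the fingers, y is the line along which they close (so a half turn about z gives the same grasp; the last joint's range is limited). The gripper opens to 88 mm and grips with 3 to 60 N. Pads are 19 mm wide; open, the fingers measure 130 mm over their backs; the gripper's body (78 mm by 193 mm) begins 47 mm behind the grasp point.
Start: joints at [16.507, 20.546, 0.682, 0, -70.136, -16.507], TCP at [0.675, -0, 0.246] pointing down, gripper open.
Joint ranges: [-176.03, 176.03], [-82.01, 121.73], [-58.28, 71.71], [-173.87, 95.51], [-174.79, -0.11], [-173.66, 173.66]. Speed limits (degrees/s): [136.94, 136.94, 172.46, 180, 180, 180].

### API

Orientations are given as [roll, pitch, yaw] about the fixed x, y, z axes, in that order (R = Rz(yaw) Ry(pitch) Rx(roll)).
In Python, from plant import r gives the robot as it stands. The module is installed in compiled form; this text tells all that it offers.
- The arm moves only by the tool jog_arm, never from a script. Its argument "deltas" is a list that holds one entry, the list of rows, each a list of 5 numbers: the opening, from -1 (shut) to 1 (fully open), then the shift along the world's x, y, z in cm, then the turn about the world's z in rad. In form: [[[claw, dx, dy, dz, turn], ...]]. A call has 1 to 8 rows; each row shifts and turns the commanded pose from where the row before left it; what a row does not reach is not made up. A row lasts 1/8 s, in which the tool goes at most 62.5 mm and 10.7 degrees, less where a joint would pass 70% of its speed; a pose out of reach is approached as far as the arm can. A call with a gripper value outside its range is refused whole. The fingers move at their own pace and stop on an object; "force" is the grip in N (left out, the last holds). Time passes only in rows, so rows that do not move let the fingers close. It gives the time, the measured TCP pose, the force, the opening and the grip force at its end, in the units of the state.
- r.get_state(): the state, without advancing time (a new reading comes with each control period).
- r.capture(name): name is "scene" or "side" or "wrist"; returns the picture (400x640x3 uint8, blue, green, red); there is no depth.
- r.camera_info(name): a dict with "fx", "fy", "cx", "cy" (pixels), "k1" (the pictures are not rectified: a ray, as slopes to the right and down, at radius r is drawn at 1 + k1 r^2 times it, then the intrinsics apply), "view" (4x4, takes a point from world to camera coordinates). Camera axes: x right, y up, looking along -z (the intrinsics and any distortion apply to the point x, -y, -z); pixel columns grow to the right and rows downward; lengths in m; the calibration is good to about 2 mm. A picture is of the moment at which its call begins: read the wrist's pose just before it. camera_info takes no time and is no camera call; for the wrist camera it gives the pose at the moment of the call.
- r.close_job(): hands the job in; it is judged then, once.
The state is a dict: "time_s": time; "joints": joint angles; "qd": joint speeds; "joint_torque": joint torques, N m; "tcp_pos": TCP position; "eef_rot": TCP orientation; "contact_force": force on the tool from outside, world axes, zero at the start; "moment": the same for the moment, N m; "gripper_width": finger opening in m; "gripper_force": force on a finger pad.
Only numpy, scipy, OpenCV 4.12 (cv2) and the standard library are available. Lean on these libraries where they do the work, as an engineer would, in place of code of your own. Each camera call takes 0.05 s, during which the arm holds its last target. There are 200 camera calls.

### The job

Pick up the black test meter by its case and hang it on the sloping blue test stand: slip the keyhole in its aluminium plate over the brass stud's head, then slide the plate down the slope until the stud is fully home at the end of the narrow slot, with the plate lying flush and straight on the board. Feel for the stud and settle the plate slowly and gently, never pressing the plate harder than 25 N (a firm fingertip push) on the board or stud, let go, and leave everything else on the bench where it is.

Things in the scene. Friction and masses are not known exactly. Their poses are not given: they have to be found in the camera images.
- meter: Test meter, about 0.32 kg: bare aluminium plate 140 (x) by 70 (y) by 5 mm with a black case on it and a keyhole through it. Starts flat on the green mat, case up. Origin: centre of the plate's underside; z out of the plate on the case side, x towards the keyhole end (uphill when hung). Centre of mass near x=-15 mm, on y=0.
- case (a point): Middle of the black case's flat top, 40 mm above the plate's underside, at x=-24 mm in the meter's frame. The case is 76 (x) by 44 (y) by 35 mm high, with plain upright sides: pinch it across y, just in front of the middle (about meter x=-10 mm). Axes as the meter.
- entry (a point): Centre of the keyhole's entry hole, on the plate's underside, 32 mm in +x from the meter's origin. The hole is an octagon 20 mm across flats; its +x side tapers (over about 4 mm) into a slot 11 mm wide that runs in +x to a square end 57.5 mm from the meter's origin. Axes as the meter.
- seat (a point): Where the stud's axis must finally be in the slot, on the plate's underside: 54 mm in +x from the meter's origin, 22 mm beyond the entry hole's centre. The stud's 7 mm shank then touches the slot's end. Axes as the meter.
- board: Fixed, rigid blue board of the test stand, 200 (x) by 180 (y) by 10 mm, sloping 30 degrees. Origin: centre of its upper face. x points uphill along the slope (away from the robot), y to the left, z out of the face (up and towards the robot). Lower edge about 35 mm, upper edge about 135 mm above the table. It stands to the left of the mat, turned by up to 0.25 rad.
- stud_mark (a point): On the board's face, 40 mm uphill of its origin: middle of a 48 mm black groove along y. Axes as the board. A brass stud, square to the board, is clamped fast on the groove's centre line, up to 14 mm to the left or right (board y) of this mark: feel or look for it. Shank 7 mm across and 9 mm long, then a head 17 mm across, 4 mm thick, flat on top: its top is 13 mm off the board.
- phone: Bystander: black phone with a grey screen, 150 by 73 by 9 mm, lying on the mat beside the meter (either side). Origin: centre of its underside.
- driver: Bystander: small screwdriver 150 mm long lying at the right of the mat, along x; origin at its underside.
- pot: Bystander: white screw pot with blue lid, 44 mm across, 50 mm high. Origin: centre of its underside.
- partsbin: Bystander: open blue parts bin 120 by 85 by 50 mm. Origin: centre of its underside.
- mouse: Bystander: black computer mouse 100 by 60 by 30 mm. Origin: centre of its underside.
- battery: Bystander: flat grey battery 85 by 60 by 8 mm. Origin: centre of its underside.
Not all that is in view belongs to the job. What is meant by the meter is not brown or orange, and is the smaller of those in its own colour.

How it is judged (in metres and radians):
On the way, in this order (a step that is already met when the one before it is completed fails the run):
1. the meter is lifted clear of the mat (height (world z) of entry above 0.04 m), for 0.1 s.
2. the plate is down on the board with the stud's head through the keyhole's entry hole (z of entry in the frame of stud_mark between -0.003 and 0.006 m and x of entry in the frame of stud_mark between -0.013 and 0.012 m and y of entry in the frame of stud_mark between -0.023 and 0.023 m and angle between the z axis of meter and the z axis of board, either way round below 0.12 rad), for 0.05 s.
At the end, for the whole second after the job is handed in: The meter hangs locked: the seat point within 4 mm of the stud mark along the slope, within 19 mm of it sideways and less than 5 mm off the board; the plate flat on the board within 0.06 rad (so the stud is through it), straight up the slope within 0.15 rad, at rest and released (z of seat in the frame of stud_mark between -0.003 and 0.005 m and x of seat in the frame of stud_mark between -0.004 and 0.004 m and y of seat in the frame of stud_mark between -0.019 and 0.019 m and angle between the z axis of meter and the z axis of board, either way round below 0.06 rad and angle between the x axis of meter and the x axis of board, either way round below 0.15 rad and linear speed of meter below 0.02 m/s and angular speed of meter below 0.15 rad/s and contact force between meter and the fingers below 0.1 N); the robot touches nothing.
It fails at once if the plate is pressed on the board or stud with more than 25 N (contact force between meter and board above 25 N).
It fails at once if the fingers or arm press on the board or stud with more than 25 N (contact force between the arm and board above 25 N).
It fails at once if a bystander (phone, screwdriver, screw pot, parts bin, mouse, battery) is moved by more than 20 mm (distance of any of phone, driver, pot, partsbin, mouse, battery from where it was at the start of the episode above 0.02 m).
It also fails if it takes over 64 s, if anything falls off the work surface, if the arm or the gripper's body presses on something with over 40 N, if the wrist force passes 120 N, or if a joint passes its speed limit or range.

## Working session

There is one attempt and no reset: what is moved stays moved. The work goes in short steps, Python scripts to look and compute and a tool call to move; the robot and the scene stay as the last step left them, time stands still between calls to the robot, and variables do not carry over. Pictures are saved under pics/ and viewed, at most 10 in all, crops included, and the job is handed in when it is done.

Besides the shell and the picture viewer there is one more tool, called in YAML: its name, and indented under it one key for each argument. jog_arm: Moves the arm, as the interface text tells. Its arguments: {"type":"object","properties":{"deltas":{"type":"array"},"force":{"type":"number"}},"required":["deltas"]}

```bash
mkdir -p pics; cat > h.py <<'E'
import numpy as np, cv2
from plant import r
def proj(ci,P):
    P=np.atleast_2d(P); V=np.array(ci['view']); c=P@V[:3,:3].T+V[:3,3]
    u=np.c_[c[:,0]/-c[:,2],-c[:,1]/-c[:,2]]; u=u*(1+ci['k1']*(u**2).sum(1,keepdims=True))
    return u*[ci['fx'],ci['fy']]+[ci['cx'],ci['cy']]
def ray(ci,px):
    d=(np.array(px,float)-[ci['cx'],ci['cy']])/[ci['fx'],ci['fy']]; u=d.copy()
    for _ in range(20): u=d/(1+ci['k1']*(u**2).sum())
    V=np.array(ci['view']); R=V[:3,:3]
    return -R.T@V[:3,3], R.T@np.array([u[0],-u[1],-1])
def onz(ci,px,z):
    o,d=ray(ci,px); return o+d*(z-o[2])/d[2]
def tri(obs):
    A=np.zeros((3,3));b=np.zeros(3)
    for ci,px in obs:
        o,d=ray(ci,px); d/=np.linalg.norm(d); M=np.eye(3)-np.outer(d,d); A+=M;b+=M@o
    return np.linalg.solve(A,b)
E
python3 - <<'E'
from h import *
for n in ("scene","side"):
    ci=r.camera_info(n); im=r.capture(n); cv2.imwrite(f"pics/{n}0.png",im)
    V=np.array(ci['view']); print(n,ci['fx'],-V[:3,:3].T@V[:3,3],V[2,:3])
cv2.imwrite("pics/both0.png",cv2.resize(np.vstack([cv2.imread("pics/scene0.png"),cv2.imread("pics/side0.png")]),None,fx=.75,fy=.75))
s=r.get_state(); print(s)
E
```

```text
scene 519.6487127193865 [1.43907371 0.78783332 1.30893839] [0.52219374 0.50259598 0.68899272]
side 442.98844643800584 [ 0.06224873 -1.18800894  0.92618613] [-0.30898838 -0.74958521  0.58536159]
{'time_s': 0.1, 'joints': array([ 1.65077098e+01,  2.05880422e+01,  6.38409722e-01, -1.92391019e-02,
       -7.01348046e+01, -1.65070280e+01]), 'qd': array([-0.07275188, -0.14556099,  0.15427121,  0.00077425,  0.12793865,
       -0.00130041]), 'joint_torque': array([-1.42273191e-03, -5.84165347e+01,  2.93752134e+01,  7.01551259e+00,
        1.01412315e-02, -6.66964229e-05]), 'tcp_pos': array([ 6.74587404e-01, -6.66943805e-06,  2.44698935e-01]), 'eef_rot': array([ 1.79913904e+02, -6.65236683e-03, -9.00058641e+01]), 'contact_force': array([ 0.63725271, -0.28331076,  0.20525166]), 'moment': array([ 0.02652971, -0.00399924,  0.00415476]), 'gripper_force': 0.0, 'gripper_width': 0.08751282372904688}
```

View pics/both0.png

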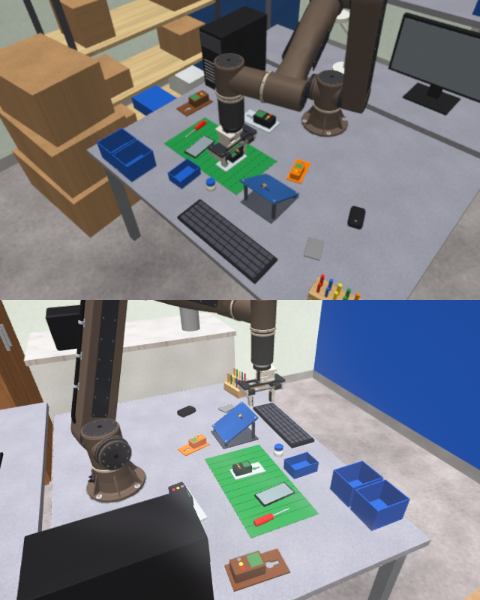

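Candidates (half‑size picture): brown one (scene 195,100), orange one (scene 298,170), large black one off the mat (scene 264,117 / side 185,495), small black one on the mat under the gripper (scene 235,155 / side 245,467). The last fits; checking in close crops.

```bash
python3 - <<'E'
from h import *
ci=r.camera_info("wrist"); im=r.capture("wrist"); cv2.imwrite("pics/wrist0.png",im)
import pickle; pickle.dump({k:ci[k] for k in ci},open("w0.pkl","wb"))
a=cv2.imread("pics/side0.png")[180:260,270:390]; b=cv2.imread("pics/scene0.png")[215:305,310:410]
a=cv2.resize(a,(600,400),interpolation=cv2.INTER_CUBIC); 
cv2.imwrite("pics/c1.png",np.vstack([a]))
cv2.imwrite("pics/c2.png",cv2.resize(b,(600,540),interpolation=cv2.INTER_CUBIC))
V=np.array(ci['view']); print(-V[:3,:3].T@V[:3,3],V[:3,:3])
E
```

```text
[ 0.67588823 -0.08072516  0.3833176 ] [[-9.99999705e-01  5.79256451e-04  5.04045805e-04]
 [-7.01833903e-04 -9.55816559e-01 -2.93962944e-01]
 [ 3.11495396e-04 -2.93963211e-01  9.55816684e-01]]
```

View pics/wrist0.png

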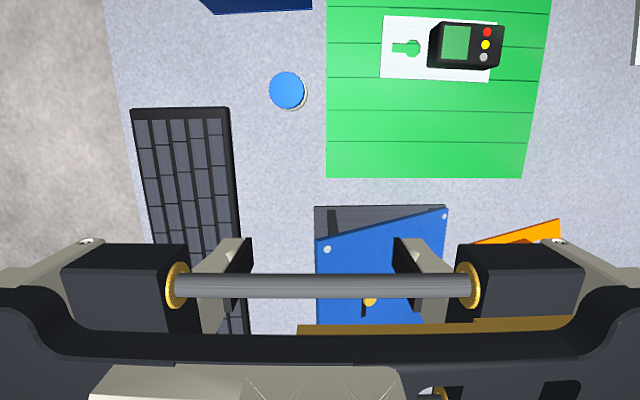

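View pics/c1.png

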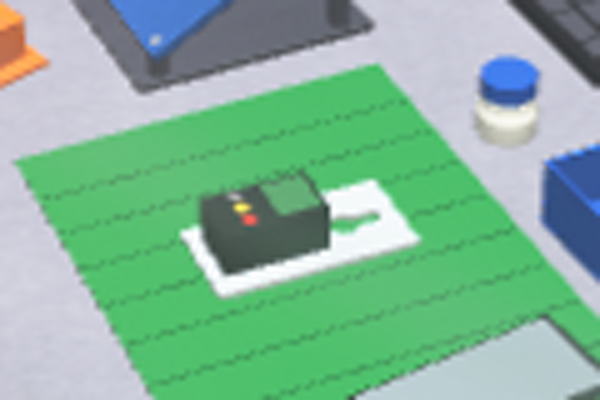

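View pics/c2.png

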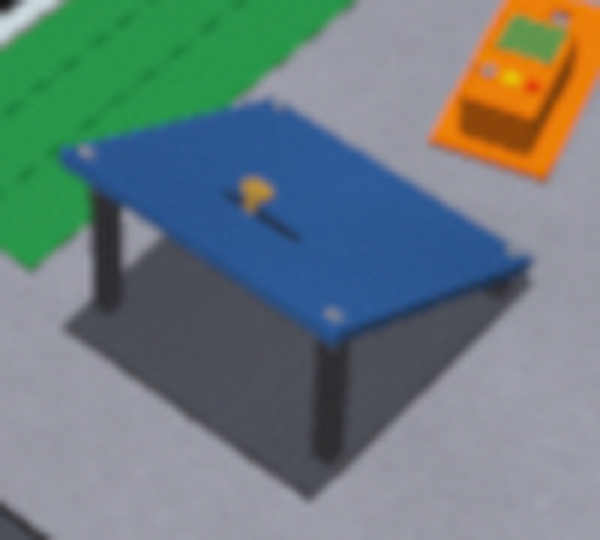

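```bash
python3 - <<'E'
from h import *; import pickle
w=pickle.load(open("w0.pkl","rb")); sc=r.camera_info("scene"); sd=r.camera_info("side")
for p in [(383,15),(380,78),(489,82),(397,48),(420,48)]: print(p,onz(w,p,.006).round(4))
for p in [(182,235),(222,297),(420,240),(375,180)]: print('side',onz(sd,(270+p[0]/5,180+p[1]/5),.006).round(4))
# board fit, scene crop corners: downR,downL,upR,upL
from scipy.optimize import least_squares
C=np.array([[-.1,-.09,0],[-.1,.09,0],[.1,-.09,0],[.1,.09,0]])
px=np.array([[270,97],[532,262],[60,152],[335,337]])/6+[310,215]
def T(v):
    c,s=np.cos(v[3]),np.sin(v[3]); a=np.pi/6
    R=np.array([[c,-s,0],[s,c,0],[0,0,1]])@np.array([[np.cos(a),0,-np.sin(a)],[0,1,0],[np.sin(a),0,np.cos(a)]])
    return R,v[:3]
f=lambda v:(proj(sc,C@T(v)[0].T+v[:3])-px).ravel()
s=least_squares(f,[.65,.2,.085,0]);print(s.x,f(s.x).round(2))
R,t=T(s.x)
for nm,z,p in(('head',.013,(258,190)),('grooveR',0,(224,190)),('grooveL',0,(299,241))):
    o,d=ray(sc,np.array(p)/6+[310,215]); o=R.T@(o-t); d=R.T@d; print(nm,(o+d*(z-o[2])/d[2]).round(4))
E
```

```text
(383, 15) [ 0.6029 -0.2005  0.006 ]
(380, 78) [ 0.6031 -0.1293  0.006 ]
(489, 82) [ 0.4623 -0.127   0.006 ]
(397, 48) [ 0.5839 -0.1642  0.006 ]
(420, 48) [ 0.5553 -0.1646  0.006 ]
side [ 0.4615 -0.1333  0.006 ]
side [ 0.461  -0.2012  0.006 ]
side [ 0.6005 -0.2031  0.006 ]
side [ 0.6022 -0.1338  0.006 ]
[0.59124208 0.12373162 0.07686278 0.01528184] [ 0.13  0.31  0.07 -0.04 -0.23  0.02  0.05 -0.25]
head [ 0.037  -0.0083  0.013 ]
grooveR [ 0.0318 -0.0291  0.    ]
grooveL [0.0342 0.0224 0.    ]
```

The crop confirms it: small black meter on a bare aluminium plate on the mat, keyhole towards +x. The phone is to its right. Next I turn the tool a quarter turn and look at the board with the wrist camera.

jog_arm:
  deltas:
    - [[1,-2.2,1.5,0.7,0.175],[1,-2.2,1.5,0.7,0.175],[1,-2.2,1.5,0.7,0.175],[1,-2.2,1.5,0.7,0.175],[1,-2.2,1.5,0.7,0.175],[1,-2.2,1.5,0.7,0.175],[1,-2.2,1.5,0.7,0.175],[1,-2.2,1.5,0.7,0.175]]

```text
time_s: 1.15
tcp_pos: [0.4981, 0.1204, 0.3016]
eef_rot: [180.0, 0.0, -9.5]
contact_force: [-0.6, 0.1, -0.5]
gripper_width: 0.0873
gripper_force: 0.0
```

jog_arm:
  deltas:
    - [[1,0,0,0,0.171],[1,0,0,0,0],[1,0,0,0,0],[1,0,0,0,0]]

```text
time_s: 1.65
tcp_pos: [0.4991, 0.1197, 0.3013]
eef_rot: [180.0, 0.0, -0.1]
contact_force: [-0.5, -1.0, -0.1]
gripper_width: 0.0874
gripper_force: 0.0
```

```bash
python3 - <<'E'
from h import *; import pickle
ci=r.camera_info("wrist"); im=r.capture("wrist"); cv2.imwrite("pics/wrist1.png",im); pickle.dump(dict(ci),open("w1.pkl","wb"))
print(r.get_state()['tcp_pos'],r.get_state()['eef_rot'])
c=im[20:260,150:490]; cv2.imwrite("pics/w1c.png",cv2.resize(c,None,fx=2.25,fy=2.25,interpolation=cv2.INTER_CUBIC))
E
```

```text
[0.49910552 0.11976483 0.30128071] [ 1.79980196e+02  2.74527300e-02 -1.12013008e-01]
```

View pics/w1c.png

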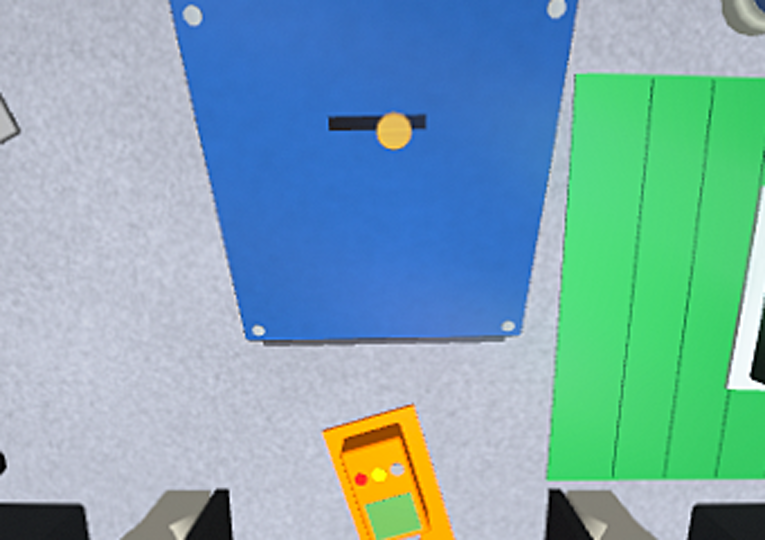

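```bash
cat > board.py <<'E'
from h import *; import pickle
from scipy.optimize import least_squares
w=pickle.load(open("w1.pkl","rb")); sc=r.camera_info("scene")
def T(v):
    c,s=np.cos(v[3]),np.sin(v[3]); a=np.pi/6
    R=np.array([[c,-s,0],[s,c,0],[0,0,1]])@np.array([[np.cos(a),0,-np.sin(a)],[0,1,0],[np.sin(a),0,np.cos(a)]])
    return R,v[:3]
C=np.array([[-.1,-.09,0],[-.1,.09,0],[.1,-.09,0],[.1,.09,0]])
psc=np.array([[270,97],[532,262],[60,152],[335,337],[258,190]])/6+[310,215]
pw=np.array([[522,335],[247,340],[426,122],[329,124],[394,131]])/2.25+[150,20]
def f(v,full=True):
    R,t=T(v); S=[[.04,v[4],.013]]
    a=proj(sc,np.r_[C,S]@R.T+t)-psc
    b=proj(w,np.r_[C[:2],[[.04,-.024,0],[.04,.024,0]],S]@R.T+t)-pw
    return np.r_[a,b].ravel()
s=least_squares(f,[.59,.12,.085,0,0]);v=s.x;R,t=T(v)
if __name__=="__main__":
    print(v.round(4));print(f(v).reshape(-1,2).round(1))
    s2=least_squares(lambda u:f(u)[10:],v);print('wrist only',s2.x.round(4),f(s2.x)[10:].round(1))
    S=R@[.04,v[4],.013]+t; print('head top',S)
    o,d=ray(w,pw[4]); print('from wrist at that z',onz(w,pw[4],S[2])); print('tri',tri([(w,pw[4]),(sc,psc[4])]))
E
python3 board.py
```

```text
[ 0.5928  0.1229  0.0794  0.0188 -0.0079]
[[-0.5 -0.1]
 [-0.4 -0.5]
 [-0.8 -0.3]
 [-0.3 -0.7]
 [-0.9 -0.2]
 [-1.  -0.5]
 [ 0.2 -0.1]
 [-0.4 -0.2]
 [ 0.1 -0.1]
 [-0.3  0.9]]
wrist only [ 0.5927  0.1226  0.0824  0.019  -0.0078] [-0.3 -0.1  0.   0.4  0.  -0.5  0.2 -0.4  0.   0.7]
head top [0.62107141 0.11554252 0.11066231]
from wrist at that z [0.62202763 0.11525188 0.11066231]
tri [0.62093014 0.11676774 0.11113316]
```

The crop shows groove ends at (329,124) and (426,122), stud head at (394,131), and the board's lower corners at (247,340) and (522,335). Board yaw is 0.019 rad and the stud sits at board y = -8 mm. Next: above the meter.

jog_arm:
  deltas:
    - [[1,0.3,-3.6,-1.2,0],[1,0.3,-3.6,-1.2,0],[1,0.3,-3.6,-1.2,0],[1,0.3,-3.6,-1.2,0],[1,0.3,-3.6,-1.2,0],[1,0.3,-3.6,-1.2,0],[1,0.3,-3.6,-1.2,0],[1,0.2,-3.4,-1.2,0]]

```text
time_s: 2.7
tcp_pos: [0.522, -0.1675, 0.205]
eef_rot: [180.0, 0.0, -0.1]
contact_force: [0.8, 0.8, -0.3]
gripper_width: 0.0877
gripper_force: 0.0
```

jog_arm:
  deltas:
    - [[1,0,0,0,0],[1,0,0,0,0],[1,0,0,0,0]]

```text
time_s: 3.08
tcp_pos: [0.5223, -0.1655, 0.206]
eef_rot: [-180.0, -0.0, 0.0]
contact_force: [-0.0, 0.5, 0.3]
gripper_width: 0.0873
gripper_force: 0.0
```

```bash
python3 - <<'E'
from h import *; import pickle
ci=r.camera_info("wrist"); im=r.capture("wrist"); cv2.imwrite("pics/wrist2.png",im); pickle.dump(dict(ci),open("w2.pkl","wb"))
print(r.get_state()['tcp_pos'],r.get_state()['eef_rot'])
print(proj(ci,[[.603,-.2,.006],[.603,-.131,.006],[.564,-.166,.006],[.522,-.166,.04]]))
c=im[40:300,180:460]; cv2.imwrite("pics/w2c.png",cv2.resize(c,None,fx=2.25,fy=2.25,interpolation=cv2.INTER_CUBIC))
E
```

```text
[ 0.52224591 -0.16536732  0.206008  ] [-1.79997337e+02 -4.70329560e-02  5.21685882e-02]
[[351.07012641 118.3807989 ]
 [291.86140358 118.37751872]
 [321.90365004 151.99930927]
 [321.91187182 193.05828365]]
```

View pics/w2c.png

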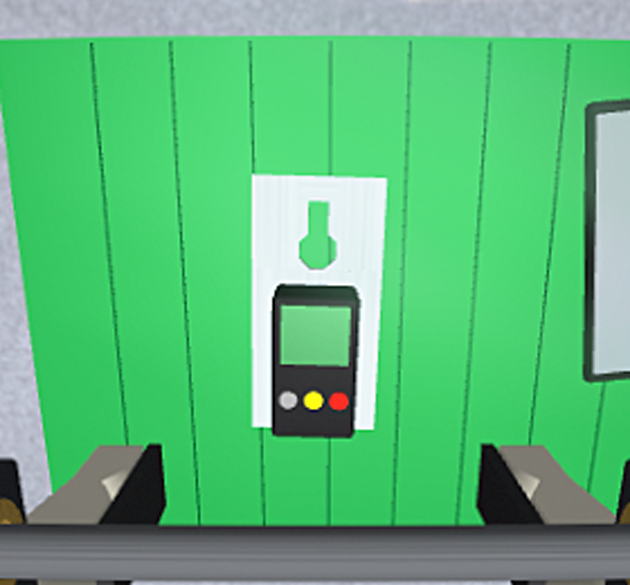

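```bash
python3 - <<'E'
from h import *; import pickle
w=pickle.load(open("w2.pkl","rb"))
for n,p,z in [('TL',(252,174),.006),('TR',(387,178),.006),('BL',(252,428),.006),('BR',(374,430),.006),('hole',(318,250),.006),('slotend',(318,201),.006),('caseFL',(274,286),.041),('caseFR',(359,288),.041),('caseBL',(273,434),.041),('caseBR',(354,437),.041)]:
    print(n,onz(w,np.array(p)/2.25+[180,40],z).round(4))
E
```

```text
TL [ 0.6042 -0.1312  0.006 ]
TR [ 0.6022 -0.2011  0.006 ]
BL [ 0.4627 -0.1269  0.006 ]
BR [ 0.4614 -0.1978  0.006 ]
hole [ 0.5651 -0.1653  0.006 ]
slotend [ 0.5905 -0.1653  0.006 ]
caseFL [ 0.5517 -0.144   0.041 ]
caseFR [ 0.5507 -0.1853  0.041 ]
caseBL [ 0.4738 -0.1418  0.041 ]
caseBR [ 0.4721 -0.1842  0.041 ]
```

jog_arm:
  deltas:
    - [[1,0,0.15,-2.8,-0.026],[1,0,0,-2.8,0],[1,0,0,-2.8,0],[1,0,0,-2.8,0],[1,0,0,-2.8,0],[1,0,0,-2.2,0],[1,0,0,-1.0,0],[1,0,0,0,0]]

```text
time_s: 4.12
tcp_pos: [0.5221, -0.1642, 0.0335]
eef_rot: [180.0, 0.0, -1.4]
contact_force: [0.1, 0.7, 0.1]
gripper_width: 0.0877
gripper_force: 0.0
```

jog_arm:
  deltas:
    - [[-1,0,0,0,0],[-1,0,0,0,0],[-1,0,0,0,0],[-1,0,0,0,0],[-1,0,0,0,0],[-1,0,0,0,0],[-1,0,0,0,0],[-1,0,0,0,0]]
  force: 12

```text
time_s: 5.12
tcp_pos: [0.5221, -0.1644, 0.0337]
eef_rot: [-180.0, -0.0, -1.5]
contact_force: [-0.5, 2.7, 5.0]
gripper_width: 0.0441
gripper_force: 12.0
```

jog_arm:
  deltas:
    - [[-1,0,0,0.5,0],[-1,0,0,1.0,0],[-1,0,0,2.0,0],[-1,0,0,3.0,0],[-1,0,0,4.0,0],[-1,0,0,4.0,0.045],[-1,0,0,2.0,0],[-1,0,0,0,0]]

```text
time_s: 6.12
tcp_pos: [0.5227, -0.1646, 0.2005]
eef_rot: [180.0, -0.2, 1.1]
contact_force: [-0.7, 1.1, -4.1]
gripper_width: 0.0438
gripper_force: 12.0
```

```bash
python3 - <<'E'
from h import *; import pickle
s=r.get_state();print(s['tcp_pos'],s['contact_force'],s['gripper_width'])
ci=r.camera_info("wrist"); im=r.capture("wrist"); cv2.imwrite("pics/wrist3.png",im); pickle.dump(dict(ci),open("w3.pkl","wb"))
sd=r.camera_info("side"); im2=r.capture("side"); p=proj(sd,s['tcp_pos'])[0].astype(int); print(p)
c=im2[p[1]-50:p[1]+50,p[0]-70:p[0]+70]
cv2.imwrite("pics/w3c.png",np.vstack([cv2.resize(im[40:300,150:490],(560,428)),cv2.resize(c,(560,400))])[:828])
cv2.imwrite("pics/w3c.png",cv2.resize(np.hstack([cv2.resize(im[40:300,150:490],(400,306)),cv2.resize(c,(428,306),interpolation=cv2.INTER_CUBIC)]),(796,294)))
E
```

```text
[ 0.52266053 -0.16463494  0.20048544] [-0.67451802  1.12045866 -4.10157761] 0.04376144872395611
[326 177]
```

View pics/w3c.png

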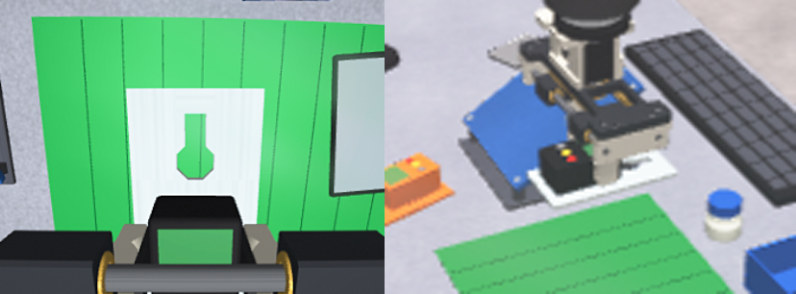

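```bash
cat >> board.py <<'E'
t=np.array([.5927,.1227,.083])
piv=lambda mx,my,h=0:(R@[mx-.010,my,.033+h]+t).round(4)
E
python3 - <<'E'
from board import *
for p in [(413,405),(325,430)]: print('orange',onz(w,np.array(p)/2.25+[150,20],.005).round(3))
print('preset flush',piv(-.005,.044)); print('entry flush',piv(.008,v[4]),'seat',piv(-.014,v[4]))
print('above entry 25', piv(.008,v[4],.025))
w3=pickle.load(open("w3.pkl","rb"))
print(R@[1,0,0],R@[0,0,1])
E
```

```text
orange [0.452 0.1   0.005]
orange [0.433 0.164 0.005]
preset flush [0.5624 0.1661 0.1041]
entry flush [0.5746 0.1145 0.1106] seat [0.5556 0.1141 0.0996]
above entry 25 [0.5621 0.1142 0.1322]
[0.86587251 0.01627237 0.5       ] [-0.49991173 -0.00939486  0.8660254 ]
```

jog_arm:
  deltas:
    - [[-1,0.5,2.5,0,0],[-1,0.5,4.2,0,0],[-1,0.5,4.6,0,0],[-1,0.5,4.6,0,0],[-1,0.5,4.6,0,0],[-1,0.5,4.6,0,0],[-1,0.5,4.6,0,0],[-1,0.5,3.4,0,0]]

```text
time_s: 7.22
tcp_pos: [0.5612, 0.168, 0.1966]
eef_rot: [179.9, 0.2, 1.1]
contact_force: [0.3, -0.1, -3.7]
gripper_width: 0.0437
gripper_force: 12.0
```

jog_arm:
  deltas:
    - [[-1,0,0,-1.0,0],[-1,0,0,-1.0,0],[-1,0,0,-1.0,0],[-1,0,0,-1.0,0],[-1,0,0,0,0],[-1,0,0,0,0]]
  force: 8

```text
time_s: 7.98
tcp_pos: [0.5622, 0.1663, 0.1589]
eef_rot: [-180.0, -0.0, 1.1]
contact_force: [-0.3, -0.3, -3.2]
gripper_width: 0.0436
gripper_force: 8.0
```

Lower slowly to touch with the nose beside the stud.

jog_arm:
  deltas:
    - [[-1,0,0,-0.3,0],[-1,0,0,-0.3,0],[-1,0,0,-0.3,0],[-1,0,0,-0.3,0],[-1,0,0,-0.3,0],[-1,0,0,-0.2,0],[-1,0,0,-0.2,0],[-1,0,0,0,0]]

```text
time_s: 8.98
tcp_pos: [0.5616, 0.1663, 0.1393]
eef_rot: [180.0, 0.0, 1.1]
contact_force: [-1.2, -0.3, -1.9]
gripper_width: 0.044
gripper_force: 8.0
```

jog_arm:
  deltas:
    - [[-1,0,0,-0.2,0],[-1,0,0,-0.2,0],[-1,0,0,-0.2,0],[-1,0,0,-0.2,0],[-1,0,0,0,0]]

```text
time_s: 9.6
tcp_pos: [0.5624, 0.1666, 0.1314]
eef_rot: [-180.0, -0.0, 1.1]
contact_force: [-0.7, 0.1, -2.5]
gripper_width: 0.0439
gripper_force: 8.0
```

jog_arm:
  deltas:
    - [[-1,0,0,-0.25,0],[-1,0,0,-0.25,0],[-1,0,0,-0.25,0],[-1,0,0,-0.25,0],[-1,0,0,-0.25,0],[-1,0,0,-0.25,0],[-1,0,0,-0.25,0],[-1,0,0,0,0]]

```text
time_s: 10.6
tcp_pos: [0.5619, 0.1664, 0.1138]
eef_rot: [180.0, 0.0, 1.1]
contact_force: [0.3, 0.0, -3.3]
gripper_width: 0.0435
gripper_force: 8.0
```

jog_arm:
  deltas:
    - [[-1,0,0,-0.1,0],[-1,0,0,-0.1,0],[-1,0,0,-0.1,0],[-1,0,0,0,0]]

```text
time_s: 11.1
tcp_pos: [0.562, 0.1665, 0.111]
eef_rot: [-180.0, -0.0, 1.1]
contact_force: [-0.1, 0.9, -3.5]
gripper_width: 0.0442
gripper_force: 8.0
```

jog_arm:
  deltas:
    - [[-1,0,0,-0.1,0],[-1,0,0,-0.1,0],[-1,0,0,-0.1,0],[-1,0,0,0,0]]

```text
time_s: 11.6
tcp_pos: [0.5619, 0.1665, 0.1079]
eef_rot: [180.0, 0.0, 1.1]
contact_force: [-0.7, 0.5, -3.2]
gripper_width: 0.0438
gripper_force: 8.0
```

jog_arm:
  deltas:
    - [[-1,0,0,-0.1,0],[-1,0,0,-0.1,0],[-1,0,0,0,0]]

```text
time_s: 11.98
tcp_pos: [0.5619, 0.1665, 0.1059]
eef_rot: [180.0, 0.0, 1.1]
contact_force: [0.3, -0.4, -2.3]
gripper_width: 0.0438
gripper_force: 8.0
```

jog_arm:
  deltas:
    - [[-1,0,0,-0.1,0],[-1,0,0,0,0]]

```text
time_s: 12.22
tcp_pos: [0.562, 0.1665, 0.1053]
eef_rot: [180.0, -0.0, 1.1]
contact_force: [-1.1, 0.2, 0.5]
gripper_width: 0.044
gripper_force: 8.0
```

jog_arm:
  deltas:
    - [[-1,0,0,-0.1,0],[-1,0,0,0,0]]

```text
time_s: 12.48
tcp_pos: [0.5621, 0.1665, 0.1052]
eef_rot: [-180.0, -0.0, 1.1]
contact_force: [-3.5, 0.0, 10.1]
gripper_width: 0.0442
gripper_force: 8.0
```

```bash
python3 - <<'E'
from h import *; import pickle
s=r.get_state();print(s['tcp_pos'],s['contact_force'])
ci=r.camera_info("wrist"); im=r.capture("wrist"); cv2.imwrite("pics/wrist4.png",im); pickle.dump(dict(ci),open("w4.pkl","wb"))
sd=r.camera_info("side"); im2=r.capture("side"); p=proj(sd,s['tcp_pos'])[0].astype(int); print(p)
c=im2[p[1]-50:p[1]+50,p[0]-60:p[0]+60]
cv2.imwrite("pics/w4c.png",np.hstack([cv2.resize(im[20:280,190:450],(420,420),interpolation=cv2.INTER_CUBIC),cv2.resize(c,(380,420),interpolation=cv2.INTER_CUBIC)]))
E
```

```text
[0.56210301 0.16650006 0.10515618] [-3.54467511  0.01910356 10.12419513]
[299 152]
```

View pics/w4c.png

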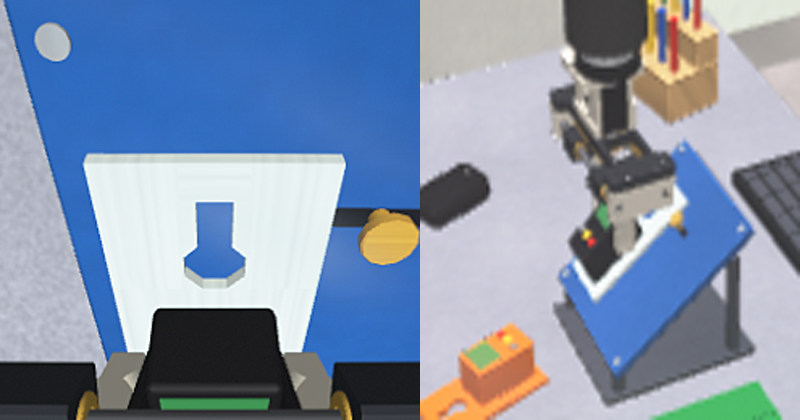

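```bash
python3 - <<'E'
from board import *
w4=pickle.load(open("w4.pkl","rb")); im=cv2.imread("pics/wrist4.png")
t=np.array([.5927,.1227,.084])
def onb(p,h):
    o,d=ray(w4,np.array(p)/(420/260)+[190,20]); o=R.T@(o-t); d=R.T@d; return (o+d*(h-o[2])/d[2]).round(4)
for n,p,h in [('slotend L',(197,202),.005),('slotend R',(233,202),.005),('holeL',(184,262),.005),('holeR',(245,262),.005),('holebot',(215,287),.005),('noseL',(84,156),.005),('noseR',(345,156),.005),('head',(390,238),.013),('screw',(53,42),0)]: print(n,onb(p,h))
# head by colour
c=im[:, :]; hsv=cv2.cvtColor(c,cv2.COLOR_BGR2HSV); m=cv2.inRange(hsv,(15,120,215),(30,255,255)); m[:, :380]=0;m[240:]=0
n,l,st,ce=cv2.connectedComponentsWithStats(m); i=1+st[1:,4].argmax(); print(st[i],ce[i]); 
E
```

```text
slotend L [0.0483 0.0485 0.005 ]
slotend R [0.0483 0.0381 0.005 ]
holeL [0.0249 0.0533 0.005 ]
holeR [0.0249 0.0335 0.005 ]
holebot [0.0132 0.0432 0.005 ]
noseL [0.063 0.078 0.005]
noseR [0.0631 0.0089 0.005 ]
head [ 0.0417 -0.007   0.013 ]
screw [0.0897 0.0809 0.    ]
[415 156  34  28 703] [431.10953058 169.49928876]
```

Flush. In that picture the keyhole slot end is at (215,202) and the stud head at (390,238). The hole needs to shift about +17.7 mm uphill and -50 mm in y. Grip firmer, lift off along the normal, shift across.

jog_arm:
  deltas:
    - [[-1,0,0,0.1,0],[-1,0,0,0,0],[-1,-0.25,0,0.4,0],[-1,-0.5,0,0.9,0],[-1,-0.5,0,0.9,0],[-1,-0.25,0,0.4,0],[-1,0,0,0,0]]
  force: 16

```text
time_s: 13.45
tcp_pos: [0.547, 0.1667, 0.1317]
eef_rot: [-180.0, -0.1, 1.1]
contact_force: [0.5, 0.6, -3.9]
gripper_width: 0.0437
gripper_force: 16.0
```

jog_arm:
  deltas:
    - [[-1,0.3,-0.8,0.1,0],[-1,0.3,-1.0,0.2,0],[-1,0.3,-1.0,0.2,0],[-1,0.3,-1.0,0.2,0],[-1,0.3,-1.0,0.1,0],[-1,0.1,-0.2,0.1,0],[-1,0,0,0,0],[-1,0,0,0,0]]

```text
time_s: 14.45
tcp_pos: [0.5629, 0.1167, 0.14]
eef_rot: [-180.0, 0.0, 1.1]
contact_force: [0.5, 1.0, -3.0]
gripper_width: 0.044
gripper_force: 16.0
```

```bash
python3 - <<'E'
from board import *
s=r.get_state();print(s['tcp_pos'],s['contact_force'])
ci=r.camera_info("wrist"); im=r.capture("wrist"); cv2.imwrite("pics/wrist5.png",im); pickle.dump(dict(ci),open("w5.pkl","wb"))
cv2.imwrite("pics/w5c.png",cv2.resize(im[60:240,230:410],(600,600),interpolation=cv2.INTER_CUBIC))
E
```

```text
[0.56290327 0.11670936 0.14001697] [ 0.53730729  0.96267103 -3.02818332]
```

View pics/w5c.png

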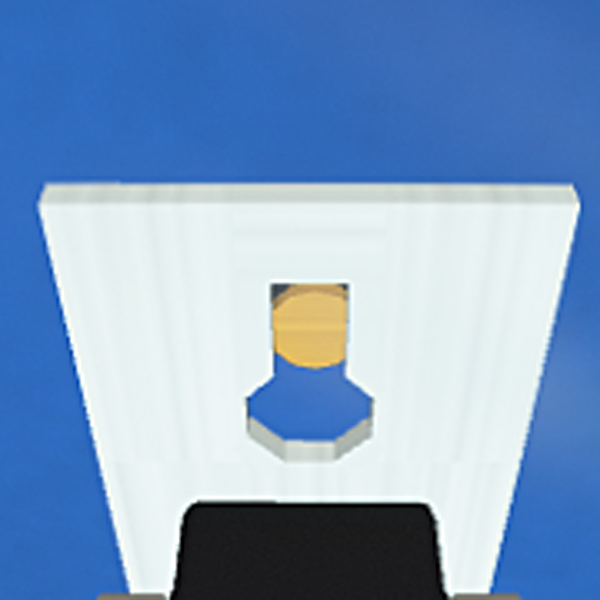

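```bash
python3 - <<'E'
from board import *
w5=pickle.load(open("w5.pkl","rb"))
t=np.array([.5927,.1227,.084])
def onb(p,h):
    o,d=ray(w5,np.array(p)*.3+[230,60]); o=R.T@(o-t); d=R.T@d; return (o+d*(h-o[2])/d[2]).round(4)
for n,p,h in [('slotend L(57.5)',(270,283),.0352),('slotend R',(349,283),.0352),('holeL',(247,405),.0352),('holeR',(373,405),.0352),('holebot(22)',(310,462),.0352),('noseL(70)',(39,205),.0352),('noseR',(579,205),.0352),('head lower(-8.5)',(315,368),.013)]: print(n,onb(p,h))
E
```

```text
slotend L(57.5) [ 0.0656 -0.0009  0.0352]
slotend R [ 0.0656 -0.0119  0.0352]
holeL [0.0426 0.0033 0.0352]
holeR [ 0.0426 -0.0164  0.0352]
holebot(22) [ 0.0297 -0.0066  0.0352]
noseL(70) [0.078  0.0287 0.0352]
noseR [ 0.078  -0.0415  0.0352]
head lower(-8.5) [ 0.0313 -0.0076  0.013 ]
```

jog_arm:
  deltas:
    - [[-1,0.1,-0.08,-0.17,0],[-1,0.2,0,-0.35,0],[-1,0.2,0,-0.35,0],[-1,0.2,0,-0.35,0],[-1,0.05,0,-0.09,0],[-1,0,0,0,0]]

```text
time_s: 15.25
tcp_pos: [0.5705, 0.1156, 0.1268]
eef_rot: [180.0, 0.0, 1.1]
contact_force: [0.6, 0.3, -2.6]
gripper_width: 0.0438
gripper_force: 16.0
```

jog_arm:
  deltas:
    - [[-1,0.05,0,-0.087,0],[-1,0.05,0,-0.087,0],[-1,0,0,0,0]]

```text
time_s: 15.62
tcp_pos: [0.5715, 0.1157, 0.1252]
eef_rot: [-180.0, 0.0, 1.1]
contact_force: [0.2, -0.3, -3.2]
gripper_width: 0.044
gripper_force: 16.0
```

jog_arm:
  deltas:
    - [[-1,0.05,0,-0.087,0],[-1,0.05,0,-0.087,0],[-1,0,0,0,0]]

```text
time_s: 16.0
tcp_pos: [0.5725, 0.1157, 0.1234]
eef_rot: [180.0, 0.0, 1.1]
contact_force: [0.9, 0.5, -2.8]
gripper_width: 0.0436
gripper_force: 16.0
```

Already 2 mm over the head with no contact force. Continue down.

jog_arm:
  deltas:
    - [[-1,0.05,0,-0.087,0],[-1,0.05,0,-0.087,0],[-1,0.05,0,-0.087,0],[-1,0,0,0,0]]

```text
time_s: 16.5
tcp_pos: [0.574, 0.1157, 0.1208]
eef_rot: [180.0, 0.0, 1.1]
contact_force: [0.3, 0.0, -3.3]
gripper_width: 0.044
gripper_force: 16.0
```

jog_arm:
  deltas:
    - [[-1,0.05,0,-0.087,0],[-1,0.05,0,-0.087,0],[-1,0.05,0,-0.087,0],[-1,0,0,0,0]]

```text
time_s: 17.0
tcp_pos: [0.5755, 0.1156, 0.1181]
eef_rot: [180.0, 0.0, 1.1]
contact_force: [0.9, 0.2, -3.1]
gripper_width: 0.0437
gripper_force: 16.0
```

jog_arm:
  deltas:
    - [[-1,0.05,0,-0.087,0],[-1,0.05,0,-0.087,0],[-1,0.05,0,-0.087,0],[-1,0,0,0,0]]

```text
time_s: 17.5
tcp_pos: [0.577, 0.1156, 0.1155]
eef_rot: [180.0, 0.0, 1.1]
contact_force: [-0.6, 0.6, -3.6]
gripper_width: 0.044
gripper_force: 16.0
```

jog_arm:
  deltas:
    - [[-1,0.05,0,-0.087,0],[-1,0.04,0,-0.07,0],[-1,0,0,0,0]]
  force: 8

```text
time_s: 17.88
tcp_pos: [0.5779, 0.1157, 0.114]
eef_rot: [180.0, 0.0, 1.1]
contact_force: [-0.0, -0.7, -2.2]
gripper_width: 0.0441
gripper_force: 8.0
```

jog_arm:
  deltas:
    - [[-1,0.03,0,-0.05,0],[-1,0,0,0,0]]

```text
time_s: 18.12
tcp_pos: [0.578, 0.1157, 0.1139]
eef_rot: [180.0, 0.0, 1.1]
contact_force: [-3.3, -0.0, 2.5]
gripper_width: 0.044
gripper_force: 8.0
```

Flush with the head through the entry. Slide downhill.

jog_arm:
  deltas:
    - [[-1,-0.087,0,-0.05,0],[-1,-0.087,0,-0.05,0],[-1,-0.087,0,-0.05,0],[-1,-0.087,0,-0.05,0],[-1,0,0,0,0]]

```text
time_s: 18.75
tcp_pos: [0.5763, 0.116, 0.1129]
eef_rot: [-180.0, -0.2, 1.1]
contact_force: [0.3, 0.3, 5.9]
gripper_width: 0.0443
gripper_force: 8.0
```

jog_arm:
  deltas:
    - [[-1,-0.087,0,-0.05,0],[-1,-0.087,0,-0.05,0],[-1,-0.087,0,-0.05,0],[-1,-0.087,0,-0.05,0],[-1,0,0,0,0]]

```text
time_s: 19.38
tcp_pos: [0.573, 0.1162, 0.111]
eef_rot: [-180.0, -0.2, 1.2]
contact_force: [0.4, 0.1, 6.7]
gripper_width: 0.044
gripper_force: 8.0
```

jog_arm:
  deltas:
    - [[-1,-0.087,0,-0.05,0],[-1,-0.087,0,-0.05,0],[-1,-0.087,0,-0.05,0],[-1,-0.087,0,-0.05,0],[-1,0,0,0,0]]

```text
time_s: 20.0
tcp_pos: [0.5696, 0.1163, 0.109]
eef_rot: [-179.9, -0.2, 1.2]
contact_force: [-0.0, -0.2, 5.6]
gripper_width: 0.044
gripper_force: 8.0
```

jog_arm:
  deltas:
    - [[-1,-0.087,0,-0.05,0],[-1,-0.087,0,-0.05,0],[-1,-0.087,0,-0.05,0],[-1,-0.087,0,-0.05,0],[-1,0,0,0,0]]

```text
time_s: 20.62
tcp_pos: [0.5661, 0.1163, 0.107]
eef_rot: [-179.9, -0.2, 1.2]
contact_force: [0.2, 0.2, 6.5]
gripper_width: 0.0438
gripper_force: 8.0
```

jog_arm:
  deltas:
    - [[-1,-0.087,0,-0.05,0],[-1,-0.087,0,-0.05,0],[-1,-0.087,0,-0.05,0],[-1,-0.087,0,-0.05,0],[-1,0,0,0,0]]

```text
time_s: 21.25
tcp_pos: [0.5626, 0.1163, 0.105]
eef_rot: [-179.9, -0.2, 1.2]
contact_force: [0.8, -0.3, 5.8]
gripper_width: 0.0441
gripper_force: 8.0
```

jog_arm:
  deltas:
    - [[-1,-0.087,0,-0.05,0],[-1,-0.087,0,-0.05,0],[-1,0,0,0,0]]

```text
time_s: 21.62
tcp_pos: [0.5609, 0.1163, 0.104]
eef_rot: [-179.9, -0.2, 1.2]
contact_force: [0.7, 1.9, 7.0]
gripper_width: 0.0442
gripper_force: 8.0
```

jog_arm:
  deltas:
    - [[-1,-0.087,0,-0.05,0],[-1,0,0,0,0]]

```text
time_s: 21.88
tcp_pos: [0.56, 0.1163, 0.1035]
eef_rot: [-179.9, -0.2, 1.2]
contact_force: [1.1, 0.9, 6.5]
gripper_width: 0.0439
gripper_force: 8.0
```

jog_arm:
  deltas:
    - [[-1,-0.087,0,-0.05,0],[-1,0,0,0,0]]

```text
time_s: 22.12
tcp_pos: [0.5592, 0.1163, 0.103]
eef_rot: [-179.9, -0.2, 1.2]
contact_force: [1.8, 0.4, 6.0]
gripper_width: 0.0439
gripper_force: 8.0
```

jog_arm:
  deltas:
    - [[-1,-0.05,0,-0.03,0],[-1,0,0,0,0]]

```text
time_s: 22.38
tcp_pos: [0.5587, 0.1163, 0.1028]
eef_rot: [-179.9, -0.2, 1.2]
contact_force: [-0.1, -0.0, 6.0]
gripper_width: 0.0442
gripper_force: 8.0
```

jog_arm:
  deltas:
    - [[-1,-0.05,0,-0.03,0],[-1,0,0,0,0]]

```text
time_s: 22.62
tcp_pos: [0.5583, 0.1163, 0.1025]
eef_rot: [-179.9, -0.2, 1.2]
contact_force: [0.9, -0.2, 6.8]
gripper_width: 0.0436
gripper_force: 8.0
```

jog_arm:
  deltas:
    - [[-1,-0.05,0,-0.03,0],[-1,0,0,0,0]]

```text
time_s: 22.88
tcp_pos: [0.5581, 0.1164, 0.1024]
eef_rot: [-179.9, -0.3, 1.2]
contact_force: [1.7, -0.3, 7.1]
gripper_width: 0.044
gripper_force: 8.0
```

jog_arm:
  deltas:
    - [[-1,-0.05,0,-0.03,0],[-1,0,0,0,0]]

```text
time_s: 23.12
tcp_pos: [0.558, 0.1164, 0.1024]
eef_rot: [-179.9, -0.3, 1.2]
contact_force: [2.9, -1.5, 7.9]
gripper_width: 0.0437
gripper_force: 8.0
```

Stopped home with rising slope force. Relieve, release and withdraw.

jog_arm:
  deltas:
    - [[-1,0.03,0,0.03,0],[-1,0,0,0.03,0],[-1,0,0,0,0]]
  force: 4

```text
time_s: 23.5
tcp_pos: [0.5576, 0.1164, 0.1021]
eef_rot: [-179.9, -0.2, 1.1]
contact_force: [5.2, 0.6, 4.5]
gripper_width: 0.0437
gripper_force: 4.0
```

jog_arm:
  deltas:
    - [[0.5,0,0,0,0],[0.5,0,0,0,0],[0.5,0,0,0,0],[0.5,0,0,0,0],[0.5,0,0,0,0],[0.5,0,0,0,0]]

```text
time_s: 24.25
tcp_pos: [0.5556, 0.1157, 0.101]
eef_rot: [-180.0, 0.0, 1.1]
contact_force: [-0.3, -0.2, 0.3]
gripper_width: 0.066
gripper_force: 0.0
```

jog_arm:
  deltas:
    - [[0.5,0,0,0.5,0],[0.5,0,0,1.0,0],[0.5,0,0,2.0,0],[0.5,0,0,2.5,0],[0.5,0,0,2.5,0],[0.5,0,0,2,0],[0.5,0,0,0,0],[0.5,0,0,0,0]]

```text
time_s: 25.25
tcp_pos: [0.5553, 0.1156, 0.2058]
eef_rot: [-180.0, 0.0, 1.1]
contact_force: [0.0, -0.1, -0.3]
gripper_width: 0.0655
gripper_force: 0.0
```

```bash
python3 - <<'E'
from h import *; import pickle
s=r.get_state();print(s['tcp_pos'],s['contact_force'],s['gripper_width'])
ci=r.camera_info("wrist"); im=r.capture("wrist"); cv2.imwrite("pics/wrist6.png",im); pickle.dump(dict(ci),open("w6.pkl","wb"))
sd=r.camera_info("side"); im2=r.capture("side"); p=proj(sd,[.58,.115,.1])[0].astype(int)
c=im2[p[1]-50:p[1]+50,p[0]-55:p[0]+55]
cv2.imwrite("pics/w6c.png",np.hstack([cv2.resize(im[40:300,190:450],(450,450),interpolation=cv2.INTER_CUBIC),cv2.resize(c,(346,450),interpolation=cv2.INTER_CUBIC)]))
E
```

```text
[0.55527617 0.11561301 0.20583999] [ 0.00092195 -0.09028293 -0.29758003] 0.06546993321304706
```

View pics/w6c.png

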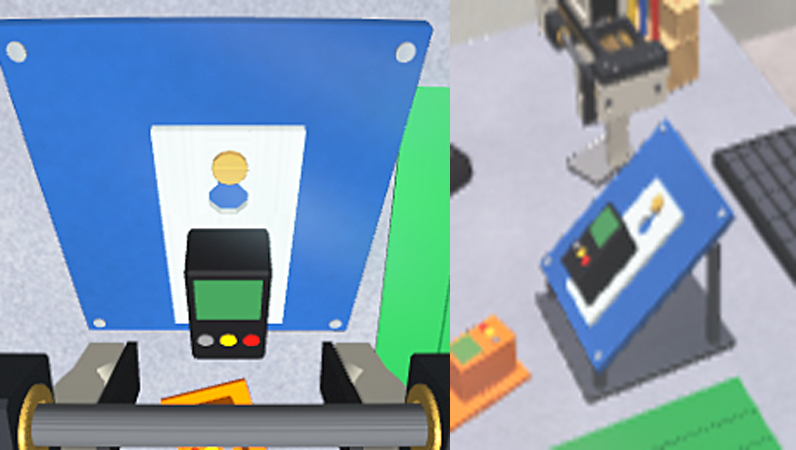

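```bash
python3 - <<'E'
from board import *
w6=pickle.load(open("w6.pkl","rb")); t=np.array([.5927,.1227,.0845])
def onb(p,h):
    o,d=ray(w6,np.array(p)*260/450+[190,40]); o=R.T@(o-t); d=R.T@d; return (o+d*(h-o[2])/d[2]).round(4)
for n,p,h in [('noseL',(150,127),.005),('noseR',(306,127),.005),('holebot22',(229,213),.005),('head',(230,167),.013),('screwL',(16,52),0),('screwR',(406,52),0)]: print(n,onb(p,h))
E
```

```text
noseL [0.0572 0.0282 0.005 ]
noseR [ 0.0572 -0.0419  0.005 ]
holebot22 [ 0.0078 -0.0073  0.005 ]
head [ 0.0413 -0.0077  0.013 ]
screwL [0.0893 0.0809 0.    ]
screwR [ 0.089  -0.0804  0.    ]
```

The last picture shows the plate flush and straight, the stud head at (230,167) over the slot's end, and the gripper clear. The seat point is within about 1.5 mm of the stud, so I'm handing in.

```bash
python3 -c "
from plant import r
print(r.close_job())"
```

```text
the job is handed in; nothing more can be done
None
```

The meter hangs on the stud with its plate flush and straight and the stud at the slot's end to within about 1.5 mm by camera; it is released and handed in at about 25 s, with no verdict returned.

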